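# Clear the vice and pack the finished brackets

### The arm

A 6-joint arm with a two-finger parallel gripper is mounted at the origin on a cart in front of the work surface, level with it; the furniture and walls round the work are solid. World frame = base frame: x ahead of the robot, y to its left, z up, the work surface at z = 0. Lengths are in mm, angles in degrees, forces in N, time in s.
With the tool pointing down it reaches from about 300 to 850 mm from the base axis. Payload 4.2 kg.
Tool frame: the origin (TCP) lies midway between the tips of the shut fingers; the grasp point (between the pads) lies 19 mm behind it (env.grasp_offset is the distance from the TCP to the grasp point, in mm); z points along the fingers, y is the line along which they close (so a half turn about z gives the same grasp; the last joint's range is limited). The gripper opens to 91 mm and grips with 3 to 60 N. Pads are 32 mm wide; open, the fingers measure 118 mm over their backs; the gripper's body (76 mm by 178 mm) begins 60 mm behind the grasp point.
Start: joints at [-67.036, 18.312, 89.639, -0, 72.044, -1.146], TCP at [234.887, -524.854, 213.976] pointing down, gripper open.
Joint ranges: [-177.97, 177.97], [-48.28, 115.42], [12.27, 149.76], [-77.06, 257.06], [2.81, 150.46], [-146.56, 146.56]. Speed limits (degrees/s): [147.25, 147.25, 180, 180, 180, 180].

### API

Orientations are given as [roll, pitch, yaw] about the fixed x, y, z axes, in that order (R = Rz(yaw) Ry(pitch) Rx(roll)).
In Python, from workcell import env, optics gives the robot as it stands. The module is installed in compiled form; this text tells all that it offers.
- The arm moves only by the tool send_rows, never from a script. Its argument "targets" is a list that holds one entry, the list of rows, each a list of 7 numbers: the turn, a rotation vector about the world's x, y, z scaled (see below), then the shift along the world's x, y, z scaled (see below), then the closure, from -1 (fully open) to 1 (shut). In form: [[[rx, ry, rz, x, y, z, gripper], ...]]. A call has 1 to 12 rows; each row shifts and turns the commanded pose from where the row before left it; what a row does not reach is not made up. The controller multiplies each number of a shift by 0.2 m and each number of a turn by pi/2 rad. A row lasts 1/10 s, in which the tool goes at most 50 mm and 8.59 degrees, less where a joint would pass 70% of its speed; a pose out of reach is approached as far as the arm can. A call with a number of a shift or a turn outside -1 to 1 is refused whole. A call with a gripper value outside its range is refused whole. The fingers move at their own pace and stop on an object; "grip_force" is the grip in N (left out, the last holds). Time passes only in rows, so rows that do not move let the fingers close. It gives the time, the measured TCP pose, the force, the opening and the grip force at its end, in the units of the state.
- env.state(): the state, without advancing time (a new reading comes with each control period).
- optics.grab_frame(name): name is "scene" or "side" or "wrist"; returns (picture, depth): 384x512x3 uint8, red, green, blue; 384x512 float32, mm along the optical axis (not along the pixel's ray), 0 where there is no reading.
- optics.camera_info(name): a dict with "camera_matrix" (3x3 intrinsics, pixels), "R" (3x3) and "t" (3): a world point X has camera coordinates R X + t; the wrist camera has in their place "mount" (4x4, takes a point from camera to tool coordinates, whose origin is the TCP and whose axes are the flange's). Camera axes: x right, y down, z forward; pixel columns grow to the right and rows downward; lengths in mm; the calibration is good to about 2 mm. A picture is of the moment at which its call begins: read the wrist's pose just before it. camera_info takes no time and is no camera call.
- env.job_done(): hands the job in; it is judged then, once.
Trained networks look in the newest picture that a camera, given by its name, has taken for a name from the list of things; names that differ only in an ending like _2 or _b are one class to them, and where a whole thing is asked for, a point or a joint stands for the part that bears it (a point fixed in the world has none). Each returns a list of dicts, best first, with "conf" (0 to 1); they miss things now and then, are a little off and sometimes report something else, mostly with a low value. They report only what shows in the picture. A call takes as long as a camera call. They do not tell look-alikes from the thing itself.
- optics.silhouettes(camera, name): "mask" (384x512 bool, what is visible of it) and "at" ([column, row] in pixels, amid what is visible of it).
- optics.place_of(camera, name): "at" ([column, row] in pixels: a listed point, or the origin of a listed thing).
The state is a dict: "time_s": time; "qpos": joint angles; "qvel": joint speeds; "effort": joint torques, N m; "ee_pos": TCP position; "ee_rot": TCP orientation; "force": force on the tool from outside, world axes, zero at the start; "torque": the same for the moment, N m; "gripper_width": finger opening in mm; "gripper_force": force on a finger pad.
Only numpy, scipy, OpenCV 4.12 (cv2) and the standard library are available. Lean on these libraries where they do the work, as an engineer would, in place of code of your own. Each camera call takes 0.05 s, during which the arm holds its last target. There are 200 camera calls.

### The job

The batch of brackets is done. Slide the jaw of the vice that holds a T-bracket fully open, then lift the bracket out; pack it and every other T-bracket foot down, flat on the floor of the divided tray, one to a compartment, and put the gauge pins and the hex key that lie about in the small parts tray. Leave that vice empty with its jaw closed up to the support bar, and leave the other things on the bench alone.

Things in the scene. Friction and masses are not known exactly. Their poses are not given: they have to be found in the camera images.
- vice: small steel vice fixed to the bench, 52 x 186 x 54 mm. Origin: centre of its underside; y along it towards the screw, z up. Bed top at z = 20 mm. Face of the fixed jaw at y = -48 mm; both jaws are 50 mm wide (x -25 to 25), tops at z = 52 mm. Behind the sliding jaw stands a nut block (y 34 to 52, x -20 to 20, top z = 42 mm). Screw and tommy bar do not turn: the screw is backed off.
- bar_top (a point): centre of the top of the support bar, 44 x 19 x 18 mm, fixed on the bed of the vice against its fixed jaw (y of the vice -48 to -29, top z = 38 mm); axes as the vice. The clamped bracket rests on it, its centre near y = -34 mm of the vice.
- vice_jaw (a joint): sliding jaw of the vice, m: 0 = fully open (47 mm between the jaws), grows as it closes, 0.0285 = shut against the support bar (19 mm between the jaws). Starts at about 0.018 to 0.019, on the 28 mm foot of the bracket. It slides by hand against about 4 N of friction and stays where it is left; opening moves it along +y of the vice.
- jaw_top (a point): middle of the flat top of the sliding jaw, 52 mm above the underside of the vice; axes as the vice. The jaw is a plain block 50 mm wide (x), 28 mm thick (y), its sides free from the top down to z = 21 mm of the vice; it moves with the jaw.
- bracket1_mid (a point): welded steel T-bracket, 42 mm tall: foot 50 x 28 x 9 mm and on its middle an upright rib 40 mm long, 10 mm thick. Point: its centre, 21 mm above the underside; x along foot and rib, y across the rib, z up. About 0.2 kg. At the start clamped in the vice on the support bar, its underside 38 mm above the underside of the vice, its length along x of the vice; the rib stands 28 mm above the jaws.
- bracket2_mid (a point): welded steel T-bracket, 42 mm tall: foot 50 x 28 x 9 mm and on its middle an upright rib 40 mm long, 10 mm thick. Point: its centre, 21 mm above the underside; x along foot and rib, y across the rib, z up. About 0.2 kg. May be absent; stands foot down on the mat, which is 3 mm thick.
- bracket3_mid (a point): welded steel T-bracket, 42 mm tall: foot 50 x 28 x 9 mm and on its middle an upright rib 40 mm long, 10 mm thick. Point: its centre, 21 mm above the underside; x along foot and rib, y across the rib, z up. About 0.2 kg. May be absent; stands foot down on the mat, which is 3 mm thick.
- bracket4_mid (a point): welded steel T-bracket, 42 mm tall: foot 50 x 28 x 9 mm and on its middle an upright rib 40 mm long, 10 mm thick. Point: its centre, 21 mm above the underside; x along foot and rib, y across the rib, z up. About 0.2 kg. May be absent; stands foot down on the mat, which is 3 mm thick.
- pin1_mid (a point): plain steel gauge pin, 12 mm diameter, 30 mm long, standing upright on the mat at the start (if knocked over it may lie). Point: its centre, half-way up; z along the pin. May be absent.
- pin2_mid (a point): plain steel gauge pin, 12 mm diameter, 30 mm long, standing upright on the mat at the start (if knocked over it may lie). Point: its centre, half-way up; z along the pin. May be absent.
- hex_key_arm (a point): dark steel hex key lying flat on the mat, 28 x 72 x 7 mm, an L. Point: middle of its long arm, half-way up (3.5 mm). The long arm lies along y, 68 mm long and 8 mm wide; the short arm turns off towards +x at the -y end, as far as 24 mm from this point's x. May be absent.
- bracket_tray: grey divided tray fixed to the bench, 68 x 172 mm, 16 mm high, walls, floor and three dividers 4 mm thick: four compartments, each 60 mm (x) by 38 mm (y). Origin: centre of its underside; x along the compartments, y across them, z up.
- compartment1 (a point): centre of the floor of the compartment at the -y end of the divided tray, 4 mm above the tray's underside; axes as the tray.
- compartment2 (a point): the same for the next compartment towards +y.
- compartment3 (a point): the same for the third compartment.
- compartment4 (a point): the same for the compartment at the +y end.
- tool_tray: small open grey parts tray fixed to the bench, 75 x 110 mm, 22 mm high, walls and floor 2 mm thick. Origin: centre of its underside; x across, y along its 110 mm length, z up.
- loupe: black eyepiece loupe, 32 mm diameter, 26 mm tall, a bystander to be left alone. Origin: centre of its underside.
- micrometer: micrometer lying flat, 48 x 130 x 12 mm, a bystander to be left alone. Origin: centre of its underside.
- block_a: round steel test block, 64 mm diameter, 12 mm thick, the lower of a stack of two, a bystander to be left alone. Origin: centre of its underside.
- block_b: round steel test block, 64 mm diameter, 12 mm thick, the upper of a stack of two, a bystander to be left alone. Origin: centre of its underside.
Mind the look-alikes: they are no part of the job. What is shaped like the part that bears bracket3_mid but purple is not meant.

How it is judged (in metres and radians):
On the way, in this order (a step that is already met when the one before it is completed fails the run):
1. the vice jaw is slid fully open (within 5 mm) while the bracket is still in the vice (value of joint vice_jaw below 0.005 m and horizontal distance between bracket1_mid and vice below 0.06 m and z of bracket1_mid in the frame of vice below 0.075 m), for 0.2 s.
2. the bracket is lifted out, well clear above the jaws (z of bracket1_mid in the frame of vice above 0.085 m), for 0.1 s.
At the end, for the whole second after the job is handed in: Every T-bracket present stands foot down (within 0.08 rad) on the floor of a compartment of the divided tray, at rest; every gauge pin and the hex key, if present, is inside the parts tray, below 26 mm above its underside, at rest; the vice jaw is closed to within 3 mm of the support bar (x of bracket1_mid in the frame of bracket_tray between -0.034 and 0.034 m and y of bracket1_mid in the frame of bracket_tray between -0.086 and 0.086 m and z of bracket1_mid in the frame of bracket_tray between 0.015 and 0.029 m and angle between each of bracket1_mid, bracket2_mid, bracket3_mid, bracket4_mid's own z axis and vertical below 0.08 rad and linear speed of each of bracket1, bracket2, bracket3, bracket4 below 0.02 m/s and x of bracket2_mid in the frame of bracket_tray between -0.034 and 0.034 m and y of bracket2_mid in the frame of bracket_tray between -0.086 and 0.086 m and z of bracket2_mid in the frame of bracket_tray between 0.015 and 0.029 m and x of bracket3_mid in the frame of bracket_tray between -0.034 and 0.034 m and y of bracket3_mid in the frame of bracket_tray between -0.086 and 0.086 m and z of bracket3_mid in the frame of bracket_tray between 0.015 and 0.029 m and x of bracket4_mid in the frame of bracket_tray between -0.034 and 0.034 m and y of bracket4_mid in the frame of bracket_tray between -0.086 and 0.086 m and z of bracket4_mid in the frame of bracket_tray between 0.015 and 0.029 m and x of pin1_mid in the frame of tool_tray between -0.037 and 0.037 m and y of pin1_mid in the frame of tool_tray between -0.054 and 0.054 m and z of pin1_mid in the frame of tool_tray between 0 and 0.026 m and linear speed of each of pin1, pin2, hex_key below 0.05 m/s and x of pin2_mid in the frame of tool_tray between -0.037 and 0.037 m and y of pin2_mid in the frame of tool_tray between -0.054 and 0.054 m and z of pin2_mid in the frame of tool_tray between 0 and 0.026 m and x of hex_key_arm in the frame of tool_tray between -0.037 and 0.037 m and y of hex_key_arm in the frame of tool_tray between -0.054 and 0.054 m and z of hex_key_arm in the frame of tool_tray between 0 and 0.026 m and value of joint vice_jaw above 0.0255 m); the robot touches nothing.
It fails at once if the black loupe is pushed more than 3 cm (distance of loupe from where it was at the start of the episode above 0.03 m).
It fails at once if the micrometer is pushed more than 3 cm (distance of micrometer from where it was at the start of the episode above 0.03 m).
It fails at once if the lower test block is pushed more than 3 cm (distance of block_a from where it was at the start of the episode above 0.03 m).
It fails at once if the upper test block is pushed more than 3 cm (distance of block_b from where it was at the start of the episode above 0.03 m).
Of bracket2, bracket3, pin1, pin2, hex_key, bracket4 only 4 to 6 are there at a start; the rules pass over those that are not, and their reading is None.
At some moment in a run one of bracket2, bracket3, bracket4, hex_key may be knocked a few centimetres aside while the robot is not near it.
It also fails if it takes over 210 s, if anything falls off the work surface, if the arm or the gripper's body presses on something with over 40 N, if the wrist force passes 120 N, or if a joint passes its speed limit or range.

## Working session

There is one attempt and no reset: what is moved stays moved. The work goes in short steps, Python scripts to look and compute and a tool call to move; the robot and the scene stay as the last step left them, time stands still between calls to the robot, and variables do not carry over. Pictures are saved under pics/ and viewed, at most 14 in all, crops included, and the job is handed in when it is done.

Besides the shell and the picture viewer there is one more tool, called after ">>>" as name(argument=value, ...), one argument or row to a line, values as JSON. send_rows: Moves the arm, as the interface text tells. Its arguments: {"type":"object","properties":{"targets":{"type":"array"},"grip_force":{"type":"number"}},"required":["targets"]}

```bash
mkdir -p pics
cat > h.py <<'E'
import numpy as np, cv2
from workcell import env, optics
from scipy.spatial.transform import Rotation as Ro
def cam(n):
    c=optics.camera_info(n); K=np.array(c["camera_matrix"])
    if "R" in c: R=np.array(c["R"]);t=np.array(c["t"]); return K,R.T,-R.T@t
    s=env.state(); T=np.eye(4); T[:3,:3]=Ro.from_euler('xyz',s["ee_rot"],degrees=True).as_matrix(); T[:3,3]=s["ee_pos"]
    M=T@np.array(c["mount"]); return K,M[:3,:3],M[:3,3]
def ray(C,px):
    K,R,o=C; return o,R@np.linalg.inv(K)@np.array([px[0],px[1],1.0])
def onz(C,px,z):
    o,d=ray(C,px); return o+d*(z-o[2])/d[2]
def cloud(C,D):
    K,R,o=C; v,u=np.mgrid[0:D.shape[0],0:D.shape[1]]
    p=np.stack([(u-K[0,2])/K[0,0]*D,(v-K[1,2])/K[1,1]*D,D],-1)
    return p@R.T+o
def save(n,im): cv2.imwrite(f"pics/{n}.png",cv2.cvtColor(im,cv2.COLOR_RGB2BGR))
E
python3 - <<'E'
from h import *
s=env.state();print(s["ee_pos"],s["ee_rot"],s["gripper_width"],env.grasp_offset,s["time_s"])
ims=[]
for n in["scene","side"]:
    C=cam(n);im,D=optics.grab_frame(n);P=cloud(C,D);np.savez(f"{n}.npz",im=im,D=D,P=P);print(n,C[2],C[1][:,2])
    save(n,cv2.resize(im,(800,600)))
    for k in["vice","bar_top","jaw_top","bracket1_mid","pin1_mid","hex_key_arm","bracket_tray","tool_tray","loupe","micrometer","block_b"]:
        r=optics.place_of(n,k)
        for q in r[:6]:
            u,v=map(int,q["at"])
            if 0<=u<512 and 0<=v<384: print(n,k,round(q["conf"],2),np.round(q["at"]),P[v,u].round())
E
```

```text
[ 234.69192123 -524.36899435  213.10978355] [-1.79897113e+02 -2.14182426e-03  2.41128902e+01] 91.19359910508821 18.8 0.0
scene [ 60.97469952 438.20308827 820.10941784] [ 0.51074381 -0.4831497  -0.71113088]
scene vice 0.92 [168. 278.] [589. 241.  20.]
scene bar_top 0.84 [179. 256.] [591. 199.  61.]
scene bar_top 0.5 [309. 205.] [ 495. -164.   39.]
scene jaw_top 0.86 [166. 261.] [610. 225.  53.]
scene jaw_top 0.66 [176. 249.] [597. 197.  80.]
scene jaw_top 0.5 [332. 198.] [ 479. -255.    8.]
scene bracket1_mid 0.69 [174. 250.] [597. 202.  82.]
scene pin1_mid 0.33 [308. 201.] [ 497. -166.   48.]
scene hex_key_arm 0.48 [231. 228.] [600.  27.  11.]
scene bracket_tray 0.55 [343. 186.] [ 489. -321.    7.]
scene tool_tray 0.68 [201. 307.] [479. 230.   5.]
scene loupe 0.49 [193. 200.] [744.  42.  25.]
scene micrometer 0.65 [242. 179.] [ 719. -124.   15.]
scene block_b 0.92 [153. 229.] [737. 182.  22.]
scene block_b 0.53 [150. 234.] [728. 196.  26.]
scene block_b 0.42 [233. 229.] [595.  28.  12.]
side [ 571.03792109 -835.35259698  618.74694719] [ 0.03729877  0.81127804 -0.58346957]
side vice 0
[... 218 characters left out ...]
.]
side bracket1_mid 0.73 [257. 145.] [605. 195.  60.]
side pin1_mid 0.71 [256. 144.] [602. 192.  68.]
side pin1_mid 0.55 [260. 207.] [605. -81.  35.]
side hex_key_arm 0.43 [254. 192.] [595.  24.   3.]
side bracket_tray 0.88 [212. 291.] [ 500. -324.    3.]
side bracket_tray 0.64 [210. 271.] [ 493. -271.    5.]
side tool_tray 0.58 [212. 153.] [462. 250.   1.]
side loupe 0.43 [309. 187.] [748.  19.  26.]
side micrometer 0.63 [302. 225.] [ 708. -127.   12.]
side micrometer 0.4 [254. 193.] [592.  22.   5.]
side micrometer 0.3 [205. 282.] [ 484. -300.    7.]
side block_b 0.52 [302. 158.] [748. 174.  25.]
side block_b 0.44 [302. 162.] [743. 157.  20.]
side block_b 0.42 [252. 156.] [592. 157.  46.]
```

View pics/scene.png

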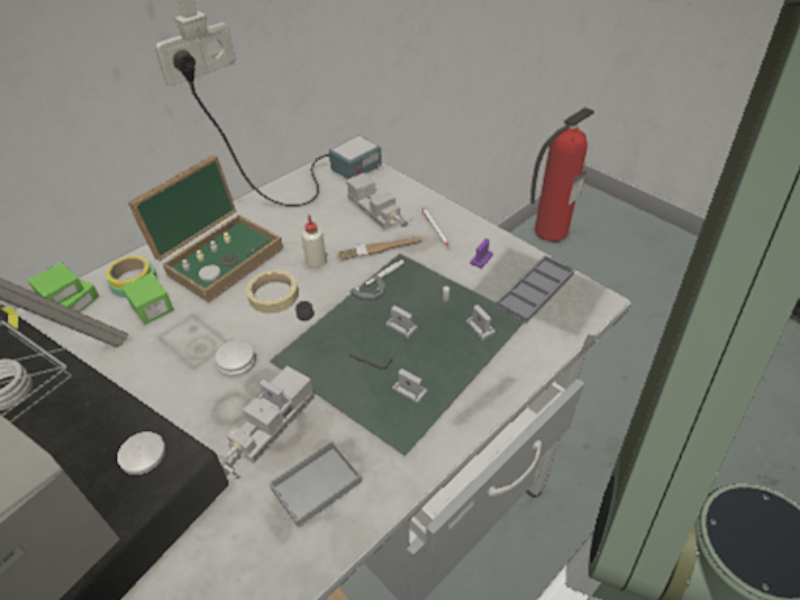

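View pics/side.png

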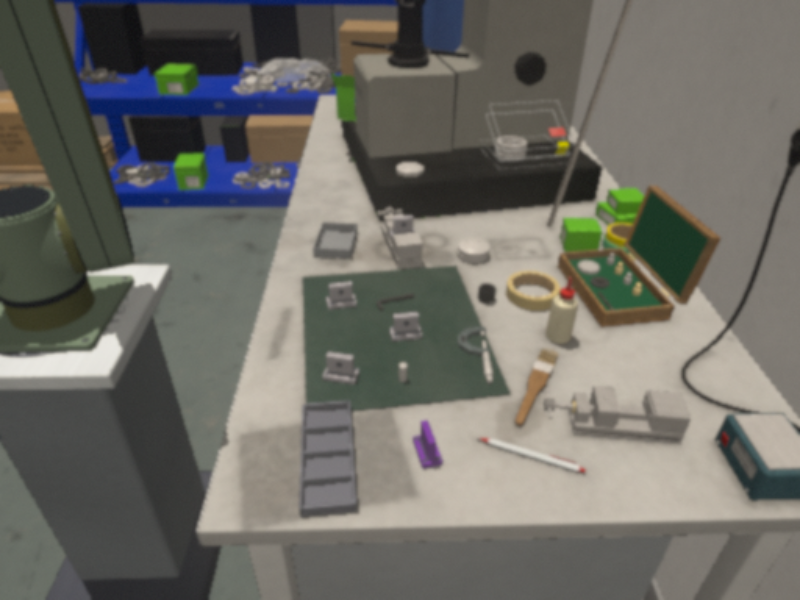

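The scene shows three brackets on the mat at (402,320), (481,322) and (409,385), and a pin at (446,294). The hex key is at (372,360), and the bracket sits in the vice at (280,390). The purple decoy at (482,253) and the far empty vice at (375,200) are to be left. Next I'll take coarse positions from the depth clouds.

Run:
```python
from h import *
import os
A=[]
for n in["scene","side"]:
    z=np.load(n+".npz");P=z["P"];D=z["D"];im=z["im"].astype(int)
    ok=(D>0)&(P[...,0]>380)&(P[...,0]<830)&(P[...,1]>-420)&(P[...,1]<320)&(P[...,2]>24)&(P[...,2]<110)
    N,L,S,Ce=cv2.connectedComponentsWithStats(ok.astype(np.uint8))
    for i in range(1,N):
        if S[i,4]<8: continue
        q=P[L==i]; print(n,S[i,4],"med",np.median(q,0).round(),"min",np.percentile(q,3,0).round(),"max",np.percentile(q,97,0).round(),Ce[i].round())
    # table height check
    m=(D>0)&(abs(P[...,0]-560)<60)&(abs(P[...,1]+20)<60); print("mat z",np.median(P[m][:,2]))
    # hex key: dark pixels on mat
```

```text
scene 67 med [ 800. -265.   35.] min [ 791. -287.   27.] max [ 830. -242.   41.] [256. 140.]
scene 66 med [ 623. -314.   39.] min [ 618. -338.   25.] max [ 630. -297.   46.] [308. 158.]
scene 97 med [806.  43.  26.] min [795.   0.  24.] max [828.  84.  29.] [179. 189.]
scene 21 med [ 595. -179.   34.] min [ 592. -185.   25.] max [ 602. -175.   36.] [285. 185.]
scene 41 med [754.  33.  27.] min [741.  18.  24.] max [769.  45.  30.] [193. 196.]
scene 105 med [603. -70.  41.] min [586. -78.  25.] max [624. -66.  49.] [256. 201.]
scene 101 med [ 500. -169.   40.] min [ 484. -176.   25.] max [ 522. -163.   49.] [307. 202.]
scene 275 med [749. 184.  26.] min [723. 157.  24.] max [777. 211.  28.] [149. 226.]
scene 1020 med [600. 200.  52.] min [578. 143.  27.] max [636. 242.  81.] [177. 255.]
scene 123 med [492.  19.  42.] min [474.  12.  25.] max [510.  24.  48.] [261. 242.]
scene 277 med [585. 279.  39.] min [562. 262.  27.] max [610. 315.  45.] [151. 285.]
mat z 5.146853598516145
side 570 med [605. 189.  51.] min [568. 136.  26.] max [640. 318.  80.] [256. 148.]
side 129 med [754. 180.  25.] min [725. 153.  24.] max [779. 209.  27.] [303. 157.]
side 73 med [809.  29.  25.] min [796.  -2.  24.] max [828.  80.  28.] [330. 183.]
side 129 med [496.  12.  37.] min [477.   7.  25.] max [513.  20.  47.] [218. 185.]
side 36 med [756.  29.  26.] min [743.  13.  25.] max [768.  44.  29.] [312. 184.]
side 138 med [605. -79.  38.] min [587. -83.  25.] max [625. -71.  46.] [259. 204.]
side 163 med [ 504. -177.   39.] min [ 485. -182.   25.] max [ 523. -169.   47.] [217. 230.]
side 34 med [ 598. -185.   32.] min [ 592. -189.   24.] max [ 604. -178.   35.] [258. 235.]
side 138 med [ 802. -271.   34.] min [ 790. -290.   28.] max [ 829. -244.   40.] [355. 259.]
side 133 med [ 626. -326.   41.] min [ 618. -340.   25.] max [ 634. -304.   44.] [274. 279.]
mat z 4.4787534329339564
```

>>> send_rows(
  targets=[
    [[0, 0, -0.0223, 0.119, 0.19, 0.086, -1], [0, 0, -0.0223, 0.119, 0.19, 0.086, -1], [0, 0, -0.0223, 0.119, 0.19, 0.086, -1], [0, 0, -0.0223, 0.119, 0.19, 0.086, -1], [0, 0, -0.0223, 0.119, 0.19, 0.086, -1], [0, 0, -0.0223, 0.119, 0.19, 0.086, -1], [0, 0, -0.0223, 0.119, 0.19, 0.086, -1], [0, 0, -0.0223, 0.119, 0.19, 0.086, -1], [0, 0, -0.0223, 0.119, 0.19, 0.086, -1], [0, 0, -0.0223, 0.119, 0.19, 0.086, -1], [0, 0, -0.0223, 0.119, 0.19, 0.086, -1], [0, 0, -0.0223, 0.119, 0.19, 0.086, -1]],
  ],
)

```text
time_s: 2.4
ee_pos: [521.0, -67.1, 421.3]
ee_rot: [180.0, -0.0, -0.1]
force: [1.5, -0.7, -0.1]
gripper_width: 90.9
gripper_force: 0.0
```

Run:
```python
from h import *
s=env.state();print(s["ee_pos"],s["ee_rot"]); print(np.round(optics.camera_info("wrist")["mount"],2),optics.camera_info("wrist")["camera_matrix"])
C=cam("wrist");im,D=optics.grab_frame("wrist");np.savez("w1.npz",im=im,P=cloud(C,D),D=D);save("w1",im)
```

```text
[521.04151492 -67.10251395 421.32228041] [ 1.79978699e+02 -3.67609794e-02 -5.00310873e-02]
[[  -0.     -0.97   -0.24   67.28]
 [   1.     -0.     -0.      0.49]
 [   0.     -0.24    0.97 -171.63]
 [   0.      0.      0.      1.  ]] [[294.46125148   0.         256.21146115]
 [  0.         294.46125148 193.60442463]
 [  0.           0.           1.        ]]
```

View pics/w1.png

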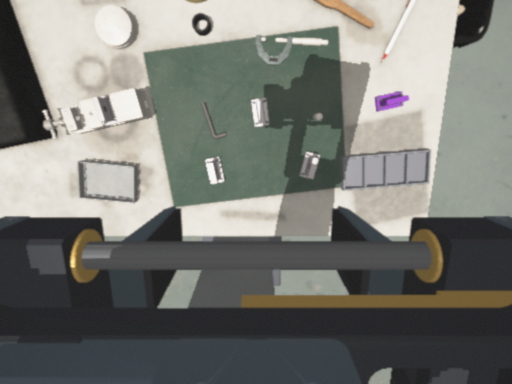

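The wrist view shows the vice at (115,110), the tool tray at (109,180) and the hex key at (211,120). The brackets are at (260,112), (214,170) and (311,165), the pin at (318,116) and the bracket tray at (386,169). Next I'll fit these from the depth cloud.

```bash
cat >> h.py <<'E'
def fit(q):
    (c,(w,h),a)=cv2.minAreaRect(q[:,:2].astype(np.float32)); 
    if w<h: w,h,a=h,w,a+90
    return np.round(c,1),round(w,1),round(h,1),round((a+90)%180-90,1)
def comps(P,D,lo,hi,box,mn=15):
    ok=(D>0)&(P[...,2]>lo)&(P[...,2]<hi)&(P[...,0]>box[0])&(P[...,0]<box[1])&(P[...,1]>box[2])&(P[...,1]<box[3])
    N,L,S,Ce=cv2.connectedComponentsWithStats(ok.astype(np.uint8))
    for i in range(1,N):
        if S[i,4]>=mn: print(S[i,4],"z",np.median(P[L==i][:,2]).round(1),fit(P[L==i]),Ce[i].round())
E
python3 - <<'E'
from h import *
z=np.load("w1.npz");P,D,im=z["P"],z["D"],z["im"].astype(int)
m=(abs(P[...,0]-560)<40)&(abs(P[...,1]-0)<40);print("mat",np.percentile(P[m][:,2],[10,50,90]))
print("rib tops");comps(P,D,36,52,(420,700,-230,120))
print("pin");comps(P,D,22,36,(560,640,-220,-120),4)
print("trays");comps(P,D,10,30,(420,560,-420,-240));comps(P,D,12,30,(420,560,180,340))
print("vice tops");comps(P,D,48,58,(540,660,100,330))
print("vice rib");comps(P,D,70,90,(540,660,100,330));print("nut");comps(P,D,37,47,(540,660,100,330))
g=im.sum(2); 
ok=(g<90)&(P[...,2]<20)&(P[...,0]>540)&(P[...,0]<640)&(P[...,1]>0)&(P[...,1]<70)
print("hex",ok.sum(),fit(P[ok]))
for k in["vice","bar_top","jaw_top","bracket1_mid","pin1_mid","hex_key_arm","bracket_tray","tool_tray","compartment1","compartment4"]:
  C=cam("wrist");H=dict(vice=0,bar_top=38,jaw_top=52,bracket1_mid=24,pin1_mid=18,hex_key_arm=6,bracket_tray=0,tool_tray=0).get(k,4)
  print(k,[(round(q["conf"],2),np.round(q["at"]),onz(C,q["at"],H)[:2].round()) for q in optics.place_of("wrist",k)[:5]])
E
```

```text
mat [452.51236249 524.06234141 547.18650611]
rib tops
129 z 45.8 (array([605. , -75.2]), 39.2, 10.0, 7.8) [260. 111.]
136 z 45.8 (array([ 503. , -173.5]), 39.7, 10.7, -15.0) [312. 167.]
130 z 45.9 (array([493.5,  15.1]), 39.6, 10.3, 11.4) [213. 172.]
pin
44 z 33.9 (array([ 596.3, -182.7]), 11.4, 10.6, 51.6) [318. 116.]
trays
857 z 15.6 (array([ 493.3, -325. ]), 171.8, 68.5, -85.3) [390. 170.]
381 z 20.2 (array([471., 231.]), 108.5, 75.5, 84.5) [ 96. 182.]
vice tops
1323 z 52.4 (array([609.7, 189.1]), 103.3, 49.7, -77.8) [114. 108.]
155 z 53.4 (array([591.3, 323.6]), 68.9, 11.2, 1.5) [ 36. 119.]
vice rib
215 z 80.2 (array([608.1, 196.5]), 39.5, 11.4, 11.5) [100. 109.]
424 z 81.6 (array([591. , 323.6]), 68.9, 12.6, 0.1) [ 24. 120.]
nut
60 z 42.3 (array([619.5, 139.2]), 48.5, 5.4, 6.1) [141. 104.]
203 z 41.2 (array([592. , 317.2]), 67.1, 20.3, 4.5) [ 43. 121.]
261 z 42.4 (array([591.5, 273.5]), 39.8, 22.8, 11.1) [ 70. 119.]
hex 0 (array([0., 0.]), 0.0, 0.0, 0.0)
vice [(0.67, array([101., 110.]), array([614., 243.])), (0.33, array([ 91., 108.]), array([619., 263.]))]
bar_top [(0.55, arra
[... 607 characters left out ...]
, array([385., 170.]), array([ 489., -331.])), (0.6, array([204.,  25.]), array([754.,  23.]))]
tool_tray [(0.93, array([112., 182.]), array([465., 226.]))]
compartment1 [(0.89, array([420., 168.]), array([ 494., -399.])), (0.82, array([352., 173.]), array([ 483., -265.])), (0.82, array([372., 172.]), array([ 486., -304.])), (0.69, array([394., 168.]), array([ 493., -348.])), (0.48, array([ 88., 113.]), array([602., 253.]))]
compartment4 [(0.89, array([420., 168.]), array([ 494., -399.])), (0.82, array([352., 173.]), array([ 483., -265.])), (0.82, array([372., 172.]), array([ 486., -304.])), (0.69, array([394., 168.]), array([ 493., -348.])), (0.48, array([ 88., 113.]), array([602., 254.]))]
```

>>> send_rows(
  targets=[
    [[0, 0, 0.094, 0.034, 0.122, -0.095, -1], [0, 0, 0.094, 0.034, 0.122, -0.095, -1], [0, 0, 0.094, 0.034, 0.122, -0.095, -1], [0, 0, 0.094, 0.034, 0.122, -0.095, -1], [0, 0, 0.094, 0.034, 0.122, -0.095, -1], [0, 0, 0.094, 0.034, 0.122, -0.095, -1], [0, 0, 0.094, 0.034, 0.122, -0.095, -1], [0, 0, 0.094, 0.034, 0.122, -0.095, -1], [0, 0, 0.094, 0.034, 0.122, -0.095, -1], [0, 0, 0.094, 0.034, 0.122, -0.095, -1], [0, 0, 0.094, 0.034, 0.122, -0.095, -1], [0, 0, 0.094, 0.034, 0.122, -0.095, -1]],
  ],
  grip_force=15,
)

```text
time_s: 4.15
ee_pos: [602.4, 224.2, 191.6]
ee_rot: [180.0, 0.0, 101.8]
force: [-0.0, 0.5, 0.2]
gripper_width: 91.1
gripper_force: 0.0
```

Run:
```python
from h import *
s=env.state();print(s["ee_pos"],s["ee_rot"],s["qpos"])
C=cam("wrist");im,D=optics.grab_frame("wrist");P=cloud(C,D);np.savez("w2.npz",im=im,P=P,D=D);save("w2",im)
b=(540,680,80,300)
comps(P,D,47,58,b);print("rib");comps(P,D,70,90,b);print("nut");comps(P,D,36,46,b)
```

```text
[602.36731492 224.20632442 191.57751587] [1.79995022e+02 3.55872005e-03 1.01838787e+02] [ 1.93926871e+01  2.52157082e+01  8.21433735e+01 -4.38185832e-03
  7.26364518e+01  7.55520760e+00]
2517 z 52.4 (array([607.7, 200.3]), 80.2, 49.6, -78.0) [257. 203.]
rib
481 z 80.4 (array([608. , 197.9]), 39.6, 10.7, 11.6) [257. 215.]
nut
658 z 42.5 (array([591.7, 273.2]), 38.9, 22.5, 10.7) [256. 137.]
51 z 42.5 (array([599.2, 239.3]), 47.4, 0.5, 12.1) [258. 169.]
```

View pics/w2.png

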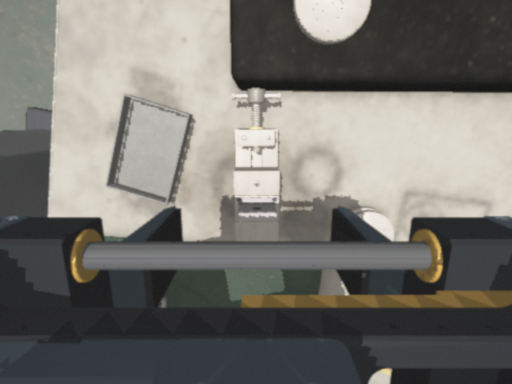

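The vice is centred at (257,200): the sliding jaw shows at (257,185) and the nut block at (257,147). The gripper is lined up with the jaw.

>>> send_rows(
  targets=[
    [[0, 0, 0, 0, 0.005, -0.2, -1], [0, 0, 0, 0, 0.005, -0.2, -1], [0, 0, 0, 0, 0, -0.2, -1], [0, 0, 0, 0, 0, -0.15, -1], [0, 0, 0, 0, 0, -0.065, -1], [0, 0, 0, 0, 0, 0, 0.2], [0, 0, 0, 0, 0, 0, 0.2], [0, 0, 0, 0, 0, 0, 0.2], [0, 0, 0, 0, 0, 0, 0.2], [0, 0, 0, 0, 0, 0, 0.2], [0, 0, 0, 0, 0, 0, 0.2], [0, 0, 0, 0, 0, 0, 0.2]],
  ],
  grip_force=15,
)

```text
time_s: 5.4
ee_pos: [602.0, 226.1, 30.3]
ee_rot: [180.0, -0.0, 101.6]
force: [-2.5, -1.6, 5.5]
gripper_width: 50.1
gripper_force: 15.0
```

>>> send_rows(
  targets=[
    [[0, 0, 0, -0.004, 0.0188, 0, 0.2], [0, 0, 0, -0.004, 0.0188, 0, 0.2], [0, 0, 0, -0.004, 0.0188, 0, 0.2], [0, 0, 0, -0.004, 0.0188, 0, 0.2], [0, 0, 0, -0.004, 0.0188, 0, 0.2], [0, 0, 0, 0, 0, 0, 0.2], [0, 0, 0, 0, 0, 0, 0.2], [0, 0, 0, 0, 0, 0, 0.2], [0, 0, 0, 0, 0, 0, 0.2]],
  ],
)

```text
time_s: 6.3
ee_pos: [598.2, 243.7, 30.3]
ee_rot: [180.0, 0.1, 101.6]
force: [-1.4, -3.6, 5.8]
gripper_width: 49.9
gripper_force: 15.0
```

>>> send_rows(
  targets=[
    [[0, 0, 0, 0, 0, 0, -1], [0, 0, 0, 0, 0, 0, -1], [0, 0, 0, 0, 0, 0, -1], [0, 0, 0, 0, 0, 0, -1], [0, 0, 0, 0, 0, 0.2, -1], [0, 0, 0, 0, 0, 0.2, -1], [0, 0, 0, 0, 0, 0.2, -1], [0, 0, 0, 0, 0, 0.2, -1]],
  ],
)

```text
time_s: 7.1
ee_pos: [597.9, 244.8, 190.8]
ee_rot: [-180.0, -0.0, 101.5]
force: [0.7, 0.9, 0.9]
gripper_width: 91.4
gripper_force: 0.0
```

Run:
```python
from h import *
s=env.state();print(s["ee_pos"],s["ee_rot"])
C=cam("wrist");im,D=optics.grab_frame("wrist");P=cloud(C,D);np.savez("w3.npz",im=im,P=P,D=D);save("w3",im)
b=(540,680,80,262)
comps(P,D,47,58,b);print("rib");comps(P,D,70,90,b)
```

```text
[597.89661376 244.75109154 190.80619413] [-1.79997193e+02 -1.09647287e-03  1.01548782e+02]
1232 z 52.6 (array([598.3, 242.9]), 49.0, 29.3, 11.7) [256. 186.]
512 z 48.3 (array([608.4, 196.7]), 50.0, 29.9, 10.9) [257. 221.]
210 z 52.5 (array([619.7, 143.6]), 47.8, 6.9, 11.2) [258. 272.]
rib
468 z 80.4 (array([607.8, 198.1]), 39.6, 10.2, 12.8) [257. 234.]
```

>>> send_rows(
  targets=[
    [[0, 0, -0.0909, 0.0045, -0.0212, 0, -0.2], [0, 0, -0.0909, 0.0045, -0.0212, 0, -0.2], [0, 0, -0.0909, 0.0045, -0.0212, 0, -0.2], [0, 0, -0.0909, 0.0045, -0.0212, 0, -0.2], [0, 0, -0.0909, 0.0045, -0.0212, 0, -0.2], [0, 0, -0.0909, 0.0045, -0.0212, 0, -0.2], [0, 0, -0.0909, 0.0045, -0.0212, 0, -0.2], [0, 0, -0.0909, 0.0045, -0.0212, 0, -0.2], [0, 0, -0.0909, 0.0045, -0.0212, 0, -0.2], [0, 0, -0.0909, 0.0045, -0.0212, 0, -0.2], [0, 0, -0.0909, 0.0045, -0.0212, 0, -0.2], [0, 0, 0, 0, 0, -0.2, -0.2]],
  ],
)

```text
time_s: 8.35
ee_pos: [612.1, 198.9, 154.2]
ee_rot: [-179.9, -0.8, 11.4]
force: [1.1, 0.5, -0.7]
gripper_width: 54.9
gripper_force: 0.0
```

>>> send_rows(
  targets=[
    [[0, 0, 0, 0, 0, -0.2, -0.2], [0, 0, 0, 0, 0, -0.1, -0.2], [0, 0, 0, 0, 0, 0, -0.2]],
  ],
)

```text
time_s: 8.65
ee_pos: [605.4, 197.4, 85.5]
ee_rot: [180.0, 0.5, 11.6]
force: [-0.3, 0.4, -0.4]
gripper_width: 54.7
gripper_force: 0.0
```

>>> send_rows(
  targets=[
    [[0, 0, 0, 0, 0, 0, -0.2], [0, 0, 0, 0, 0, 0, -0.2]],
  ],
)

```text
time_s: 8.85
ee_pos: [609.3, 198.6, 91.2]
ee_rot: [-180.0, -0.2, 11.6]
force: [0.2, 0.1, -0.6]
gripper_width: 54.5
gripper_force: 0.0
```

>>> send_rows(
  targets=[
    [[0, 0, 0, -0.003, 0, -0.06, -0.2], [0, 0, 0, 0, 0, -0.06, -0.2], [0, 0, 0, 0, 0, -0.053, -0.2], [0, 0, 0, 0, 0, 0, -0.2], [0, 0, 0, 0, 0, 0, -0.2], [0, 0, 0, 0, 0, 0, 1], [0, 0, 0, 0, 0, 0, 1], [0, 0, 0, 0, 0, 0, 1], [0, 0, 0, 0, 0, 0, 1], [0, 0, 0, 0, 0, 0, 1], [0, 0, 0, 0, 0, 0, 1], [0, 0, 0, 0, 0, 0, 1]],
  ],
  grip_force=35,
)

```text
time_s: 10.05
ee_pos: [607.4, 198.1, 54.9]
ee_rot: [180.0, -0.0, 11.6]
force: [-0.4, -0.0, 0.2]
gripper_width: 9.9
gripper_force: 35.0
```

>>> send_rows(
  targets=[
    [[0, 0, 0, 0, 0, 0.06, 1], [0, 0, 0, 0, 0, 0.12, 1], [0, 0, 0, 0, 0, 0.2, 1], [0, 0, 0, 0, 0, 0.15, 1], [0, 0, -0.0096, -0.02, -0.11, 0, 1], [0, 0, -0.0096, -0.041, -0.221, 0, 1], [0, 0, -0.0096, -0.041, -0.221, 0, 1], [0, 0, -0.0096, -0.041, -0.221, 0, 1], [0, 0, -0.0096, -0.041, -0.221, 0, 1], [0, 0, -0.0096, -0.041, -0.221, 0, 1], [0, 0, -0.0096, -0.041, -0.221, 0, 1], [0, 0, -0.0096, -0.041, -0.221, 0, 1]],
  ],
)

```text
time_s: 11.25
ee_pos: [545.3, -135.0, 161.5]
ee_rot: [180.0, -0.0, 4.6]
force: [1.2, 0.6, -2.2]
gripper_width: 10.0
gripper_force: 35.0
```

>>> send_rows(
  targets=[
    [[0, 0, 0, -0.042, -0.222, 0, 1], [0, 0, 0, -0.042, -0.222, 0, 1], [0, 0, 0, -0.042, -0.222, 0, 1], [0, 0, 0, -0.042, -0.222, 0, 1], [0, 0, 0, -0.042, -0.222, 0, 1], [0, 0, 0, -0.02, -0.11, 0, 1], [0, 0, 0, -0.0075, -0.0525, 0, 1], [0, 0, 0, 0, 0, 0, 1], [0, 0, 0, 0, 0, 0, 1], [0, 0, 0, 0, 0, 0, 1]],
  ],
)

```text
time_s: 12.25
ee_pos: [498.9, -386.1, 160.9]
ee_rot: [-180.0, 0.0, 4.7]
force: [0.5, 0.1, -2.8]
gripper_width: 10.2
gripper_force: 35.0
```

Run:
```python
from h import *
s=env.state();print(s["ee_pos"],s["ee_rot"])
C=cam("wrist");im,D=optics.grab_frame("wrist");P=cloud(C,D);np.savez("w4.npz",im=im,P=P,D=D);save("w4",im)
b=(420,560,-440,-225)
comps(P,D,9,25,b)
```

```text
[ 498.87424291 -386.14833699  160.93205296] [-1.79961704e+02  3.32210550e-03  4.73632977e+00]
2264 z 15.9 (array([ 493.6, -324.9]), 171.6, 68.0, -85.2) [185. 180.]
```

View pics/w4.png

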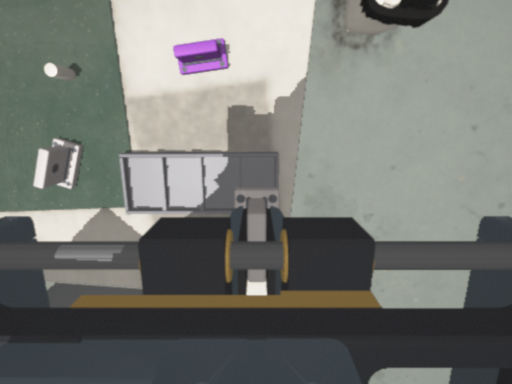

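The picture shows the tray at (200,182), fitted at (493.5, -325) with yaw 4.8. The bracket hangs over the end compartment.

>>> send_rows(
  targets=[
    [[0, 0, 0, 0, -0.008, -0.15, 1], [0, 0, 0, 0, 0, -0.2, 1], [0, 0, 0, 0, 0, -0.15, 1], [0, 0, 0, 0, 0, -0.09, 1], [0, 0, 0, 0, 0, -0.05, 1], [0, 0, 0, 0, 0, -0.03, 1], [0, 0, 0, 0, 0, -0.02, 1], [0, 0, 0, 0, 0, -0.007, 1], [0, 0, 0, 0, 0, 0, 1], [0, 0, 0, 0, 0, 0, 1]],
  ],
)

```text
time_s: 13.3
ee_pos: [498.9, -389.8, 22.2]
ee_rot: [179.9, -0.1, 4.6]
force: [0.3, 0.6, -2.1]
gripper_width: 9.7
gripper_force: 35.0
```

>>> send_rows(
  targets=[
    [[0, 0, 0, 0, 0.005, -0.004, 1], [0, 0, 0, 0, 0, 0, 1], [0, 0, 0, 0, 0, 0, 0.42], [0, 0, 0, 0, 0, 0, 0.42], [0, 0, 0, 0, 0, 0, 0.42], [0, 0, 0, 0, 0, 0, 0.42], [0, 0, 0, 0, 0, 0.1, 0.42], [0, 0, 0, 0, 0, 0.2, 0.42], [0, 0, 0, 0, 0, 0.2, 0.42]],
  ],
)

```text
time_s: 14.2
ee_pos: [498.0, -388.0, 121.0]
ee_rot: [-179.9, 0.1, 4.6]
force: [0.7, -0.7, 0.3]
gripper_width: 26.7
gripper_force: 0.0
```

>>> send_rows(
  targets=[
    [[0, 0, -0.04, 0.004, 0.12, 0.1, 0.42], [0, 0, -0.04, 0.005, 0.22, 0, -0.2], [0, 0, -0.04, 0.005, 0.22, 0, -0.2], [0, 0, -0.04, 0.005, 0.22, 0, -0.2], [0, 0, -0.04, 0.004, 0.2, 0, -0.2], [0, 0, -0.018, 0.002, 0.0925, 0, -0.2], [0, 0, 0, 0, 0, 0, -0.2], [0, 0, 0, 0, 0, 0, -0.2]],
  ],
)

```text
time_s: 15.0
ee_pos: [503.8, -174.1, 140.8]
ee_rot: [180.0, -0.0, -14.9]
force: [-0.6, -0.4, -0.0]
gripper_width: 54.7
gripper_force: 0.0
```

```bash
cat > m.py <<'E'
from h import *
import sys
s=env.state();print(s["ee_pos"].round(1) if hasattr(s["ee_pos"],'round') else s["ee_pos"],s["ee_rot"])
C=cam("wrist");im,D=optics.grab_frame("wrist");P=cloud(C,D);np.savez("last.npz",im=im,P=P,D=D)
lo,hi=float(sys.argv[1]),float(sys.argv[2]);comps(P,D,lo,hi,tuple(map(float,sys.argv[3:7])))
E
python3 m.py 36 52 440 690 -230 120
```

```text
[ 503.8 -174.1  140.8] [ 1.79961716e+02 -4.60671211e-02 -1.48905192e+01]
715 z 45.7 (array([604.7, -75.4]), 40.1, 10.5, 8.0) [119. 114.]
447 z 46.1 (array([ 502.8, -173.5]), 40.5, 9.9, -13.2) [255. 194.]
```

>>> send_rows(
  targets=[
    [[0, 0, 0, -0.003, 0.001, -0.2, -0.2], [0, 0, 0, 0, 0, -0.2, -0.2], [0, 0, 0, 0, 0, -0.11, -0.2], [0, 0, 0, 0, 0, -0.06, -0.2], [0, 0, 0, 0, 0, -0.03, -0.2], [0, 0, 0, 0, 0, 0, 1], [0, 0, 0, 0, 0, 0, 1], [0, 0, 0, 0, 0, 0, 1], [0, 0, 0, 0, 0, 0, 1], [0, 0, 0, 0, 0, 0, 1], [0, 0, 0, 0, 0, 0, 1], [0, 0, 0, 0, 0, 0, 1]],
  ],
)

```text
time_s: 16.25
ee_pos: [503.2, -173.7, 20.9]
ee_rot: [180.0, -0.0, -15.0]
force: [-0.4, 0.3, 3.1]
gripper_width: 9.6
gripper_force: 35.0
```

>>> send_rows(
  targets=[
    [[0, 0, 0, 0, 0, 0.1, 1], [0, 0, 0, 0, 0, 0.2, 1], [0, 0, 0.04, -0.004, -0.1, 0.15, 1], [0, 0, 0.04, -0.009, -0.2, 0, 1], [0, 0, 0.04, -0.009, -0.2, 0, 1], [0, 0, 0.04, -0.009, -0.2, 0, 1], [0, 0, 0.04, -0.009, -0.12, 0, 1], [0, 0, 0.019, 0, -0.041, 0, 1], [0, 0, 0, 0, 0, 0, 1], [0, 0, 0, 0, 0, 0, 1], [0, 0, 0, 0, 0, -0.1, 1], [0, 0, 0, 0, 0, 0, 1]],
  ],
)

```text
time_s: 17.45
ee_pos: [493.3, -343.6, 88.3]
ee_rot: [-179.8, 0.3, 4.8]
force: [-0.3, 1.0, -3.1]
gripper_width: 9.8
gripper_force: 35.0
```

>>> send_rows(
  targets=[
    [[0, 0, 0, 0, 0, -0.08, 1], [0, 0, 0, 0, 0, -0.1, 1], [0, 0, 0, 0, 0, -0.08, 1], [0, 0, 0, 0, 0, -0.04, 1], [0, 0, 0, 0, 0, -0.025, 1], [0, 0, 0, 0, 0, -0.015, 1], [0, 0, 0, 0, 0, 0, 1], [0, 0, 0, 0, 0, 0, 1]],
  ],
)

```text
time_s: 18.25
ee_pos: [495.3, -346.2, 23.3]
ee_rot: [179.9, -0.1, 4.7]
force: [0.5, 0.1, -2.6]
gripper_width: 10.0
gripper_force: 35.0
```

>>> send_rows(
  targets=[
    [[0, 0, 0, 0, 0, -0.006, 1], [0, 0, 0, 0, 0, 0, 1], [0, 0, 0, 0, 0, 0, 0.42], [0, 0, 0, 0, 0, 0, 0.42], [0, 0, 0, 0, 0, 0, 0.42], [0, 0, 0, 0, 0, 0, 0.42], [0, 0, 0, 0, 0, 0.1, 0.42], [0, 0, 0, 0, 0, 0.2, 0.42], [0, 0, 0, 0.03, 0.08, 0.2, 0.42]],
  ],
)

```text
time_s: 19.15
ee_pos: [500.1, -330.8, 121.9]
ee_rot: [-180.0, 0.1, 4.6]
force: [1.3, -1.0, -0.4]
gripper_width: 26.4
gripper_force: 0.0
```

>>> send_rows(
  targets=[
    [[0, 0, 0.01, 0.09, 0.22, 0.08, 0.42], [0, 0, 0.01, 0.09, 0.22, 0, -0.2], [0, 0, 0.01, 0.09, 0.22, 0, -0.2], [0, 0, 0.007, 0.09, 0.22, 0, -0.2], [0, 0, 0, 0.09, 0.22, 0, -0.2], [0, 0, 0, 0.05, 0.12, 0, -0.2], [0, 0, 0, 0.017, 0.054, 0, -0.2], [0, 0, 0, 0, 0, 0, -0.2], [0, 0, 0, 0, 0, 0, -0.2], [0, 0, 0, 0, 0, 0, -0.2]],
  ],
)

```text
time_s: 20.15
ee_pos: [603.7, -76.8, 137.3]
ee_rot: [180.0, 0.0, 8.0]
force: [0.9, 0.0, -0.9]
gripper_width: 54.7
gripper_force: 0.0
```

```bash
python3 m.py 36 52 440 690 -230 120
```

```text
[603.7 -76.8 137.3] [1.79971205e+02 2.21333864e-02 7.96136721e+00]
477 z 46.0 (array([605.2, -74.9]), 39.5, 9.4, 8.0) [254. 193.]
```

>>> send_rows(
  targets=[
    [[0, 0, 0, 0.0075, 0.0095, -0.2, -0.2], [0, 0, 0, 0, 0, -0.2, -0.2], [0, 0, 0, 0, 0, -0.1, -0.2], [0, 0, 0, 0, 0, -0.05, -0.2], [0, 0, 0, 0, 0, -0.034, -0.2], [0, 0, 0, 0, 0, 0, 1], [0, 0, 0, 0, 0, 0, 1], [0, 0, 0, 0, 0, 0, 1], [0, 0, 0, 0, 0, 0, 1], [0, 0, 0, 0, 0, 0, 1], [0, 0, 0, 0, 0, 0, 1], [0, 0, 0, 0, 0, 0, 1]],
  ],
)

```text
time_s: 21.4
ee_pos: [605.9, -73.4, 20.9]
ee_rot: [180.0, -0.0, 8.1]
force: [-0.5, -0.5, 1.6]
gripper_width: 10.0
gripper_force: 35.0
```

>>> send_rows(
  targets=[
    [[0, 0, 0, 0, 0, 0.1, 1], [0, 0, 0, 0, 0, 0.2, 1], [0, 0, -0.01, -0.04, -0.08, 0.15, 1], [0, 0, -0.01, -0.1, -0.2, 0, 1], [0, 0, -0.01, -0.1, -0.2, 0, 1], [0, 0, -0.007, -0.1, -0.2, 0, 1], [0, 0, 0, -0.1, -0.2, 0, 1], [0, 0, 0, -0.07, -0.14, 0, 1], [0, 0, 0, -0.04, -0.08, 0, 1], [0, 0, 0, -0.0205, -0.0535, -0.05, 1], [0, 0, 0, 0, 0, -0.05, 1], [0, 0, 0, 0, 0, 0, 1]],
  ],
)

```text
time_s: 22.6
ee_pos: [490.4, -302.4, 88.0]
ee_rot: [-179.8, 0.2, 4.7]
force: [-0.5, 0.8, -2.5]
gripper_width: 9.9
gripper_force: 35.0
```

>>> send_rows(
  targets=[
    [[0, 0, 0, 0, 0, 0, 1], [0, 0, 0, 0, 0, -0.08, 1], [0, 0, 0, 0, 0, -0.1, 1], [0, 0, 0, 0, 0, -0.08, 1], [0, 0, 0, 0, 0, -0.04, 1], [0, 0, 0, 0, 0, -0.025, 1], [0, 0, 0, 0, 0, -0.015, 1], [0, 0, 0, 0, 0, 0, 1], [0, 0, 0, 0, 0, 0, 1]],
  ],
)

```text
time_s: 23.5
ee_pos: [492.1, -304.2, 23.1]
ee_rot: [180.0, -0.1, 4.7]
force: [0.4, -0.5, -2.6]
gripper_width: 9.4
gripper_force: 35.0
```

>>> send_rows(
  targets=[
    [[0, 0, 0, 0, 0, -0.006, 1], [0, 0, 0, 0, 0, 0, 1], [0, 0, 0, 0, 0, 0, 0.42], [0, 0, 0, 0, 0, 0, 0.42], [0, 0, 0, 0, 0, 0, 0.42], [0, 0, 0, 0, 0, 0, 0.42], [0, 0, 0, 0, 0, 0.1, 0.42], [0, 0, 0, 0, 0, 0.2, 0.42], [0, 0, 0, 0, 0.08, 0.2, 0.42]],
  ],
)

```text
time_s: 24.4
ee_pos: [491.5, -289.0, 122.0]
ee_rot: [180.0, 0.0, 4.6]
force: [0.5, -0.3, 1.0]
gripper_width: 26.2
gripper_force: 0.0
```

>>> send_rows(
  targets=[
    [[0, 0, 0.015, 0.001, 0.22, 0.08, 0.42], [0, 0, 0.015, 0.001, 0.22, 0, -0.2], [0, 0, 0.015, 0.001, 0.22, 0, -0.2], [0, 0, 0.015, 0.001, 0.22, 0, -0.2], [0, 0, 0.014, 0.001, 0.22, 0, -0.2], [0, 0, 0, 0.001, 0.22, 0, -0.2], [0, 0, 0, 0.001, 0.14, 0, -0.2], [0, 0, 0, 0, 0.055, 0, -0.2], [0, 0, 0, 0, 0, 0, -0.2], [0, 0, 0, 0, 0, 0, -0.2], [0, 0, 0, 0, 0, 0, -0.2]],
  ],
)

```text
time_s: 25.5
ee_pos: [493.1, 13.7, 137.3]
ee_rot: [180.0, 0.0, 11.3]
force: [-0.8, 0.5, 0.1]
gripper_width: 55.0
gripper_force: 0.0
```

```bash
python3 m.py 36 52 440 690 -230 120; python3 -c "
from h import *
z=np.load('last.npz');save('w5',z['im'])"
```

```text
[493.1  13.7 137.3] [1.79972310e+02 1.01541180e-02 1.13039506e+01]
479 z 46.0 (array([493.7,  15.5]), 39.6, 9.4, 11.1) [254. 194.]
```

View pics/w5.png

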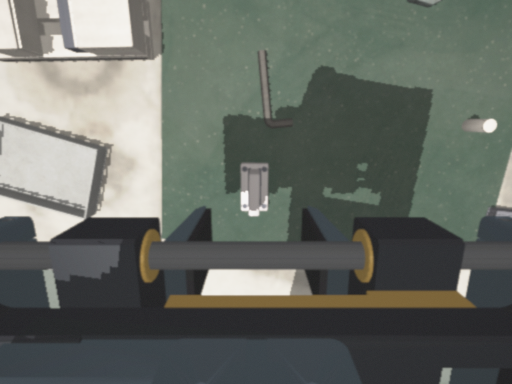

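The picture shows the bracket at (254,190) between the fingers. The hex key's long arm runs from (262,50) to (268,124), with its short arm reaching (293,124). The pin is at (484,125).

>>> send_rows(
  targets=[
    [[0, 0, 0, 0.003, 0.009, -0.2, -0.2], [0, 0, 0, 0, 0, -0.2, -0.2], [0, 0, 0, 0, 0, -0.1, -0.2], [0, 0, 0, 0, 0, -0.05, -0.2], [0, 0, 0, 0, 0, -0.034, -0.2], [0, 0, 0, 0, 0, 0, 1], [0, 0, 0, 0, 0, 0, 1], [0, 0, 0, 0, 0, 0, 1], [0, 0, 0, 0, 0, 0, 1], [0, 0, 0, 0, 0, 0, 1], [0, 0, 0, 0, 0, 0, 1], [0, 0, 0, 0, 0, 0, 1]],
  ],
)

```text
time_s: 26.75
ee_pos: [493.8, 16.8, 20.8]
ee_rot: [180.0, -0.0, 11.4]
force: [-0.4, -0.1, 2.4]
gripper_width: 9.8
gripper_force: 35.0
```

>>> send_rows(
  targets=[
    [[0, 0, 0, 0, 0, 0.1, 1], [0, 0, 0, 0, 0, 0.2, 1], [0, 0, -0.015, -0.004, -0.1, 0.15, 1], [0, 0, -0.015, -0.004, -0.22, 0, 1], [0, 0, -0.015, -0.004, -0.22, 0, 1], [0, 0, -0.015, -0.004, -0.22, 0, 1], [0, 0, -0.014, -0.004, -0.22, 0, 1], [0, 0, 0, -0.004, -0.2, 0, 1], [0, 0, 0, -0.0035, -0.14, 0, 1], [0, 0, 0, 0, -0.075, -0.05, 1], [0, 0, 0, 0, 0, -0.05, 1], [0, 0, 0, 0, 0, 0, 1]],
  ],
)

```text
time_s: 27.95
ee_pos: [486.3, -260.4, 88.0]
ee_rot: [-179.8, 0.3, 4.7]
force: [0.2, 1.3, -1.8]
gripper_width: 10.1
gripper_force: 35.0
```

>>> send_rows(
  targets=[
    [[0, 0, 0, 0, 0, 0, 1], [0, 0, 0, 0, 0, -0.08, 1], [0, 0, 0, 0, 0, -0.1, 1], [0, 0, 0, 0, 0, -0.08, 1], [0, 0, 0, 0, 0, -0.04, 1], [0, 0, 0, 0, 0, -0.025, 1], [0, 0, 0, 0, 0, -0.015, 1], [0, 0, 0, 0, 0, 0, 1], [0, 0, 0, 0, 0, 0, 1]],
  ],
)

```text
time_s: 28.85
ee_pos: [488.6, -262.4, 23.1]
ee_rot: [180.0, -0.1, 4.7]
force: [0.9, -0.0, -1.8]
gripper_width: 9.9
gripper_force: 35.0
```

Release, lift, and look at the tray from a little offset; also compute the hex key.

>>> send_rows(
  targets=[
    [[0, 0, 0, 0, 0, -0.006, 1], [0, 0, 0, 0, 0, 0, 1], [0, 0, 0, 0, 0, 0, 0.42], [0, 0, 0, 0, 0, 0, 0.42], [0, 0, 0, 0, 0, 0, 0.42], [0, 0, 0, 0, 0, 0, 0.42], [0, 0, 0, 0, 0, 0.1, 0.42], [0, 0, 0, 0, 0, 0.2, 0.42], [0, 0, 0, 0, -0.08, 0.2, 0.42], [0, 0, 0, 0, -0.1, 0.15, 0.42], [0, 0, 0, 0, 0, 0, 0.42], [0, 0, 0, 0, 0, 0, 0.42]],
  ],
)

```text
time_s: 30.05
ee_pos: [488.1, -298.4, 151.7]
ee_rot: [180.0, -0.0, 4.7]
force: [-0.8, 0.3, -0.0]
gripper_width: 26.8
gripper_force: 0.0
```

```bash
cp last.npz w5.npz
python3 - <<'E'
from h import *
# hex key from w5: dark pixels vs. pose
z=np.load("w5.npz");P=z["P"]
for u,v in[(262,52),(265,88),(268,122),(293,124)]: print(P[v,u].round(1))
s=env.state();print(s["ee_pos"])
C=cam("wrist");im,D=optics.grab_frame("wrist");Q=cloud(C,D);save("w6",im)
comps(Q,D,36,55,(420,640,-440,-120));print("pin");comps(Q,D,22,36.5,(550,640,-240,-120),4)
E
```

```text
[620.8  33.2  11.5]
[590.5  24.1  10.1]
[560.   14.8  11.6]
[563.  -10.4   5.8]
[ 488.06706829 -298.42217113  151.68179103]
630 z 42.6 (array([ 624.9, -320.4]), 40.0, 11.0, -76.4) [293.  42.]
544 z 46.5 (array([ 499.3, -388.6]), 39.7, 10.3, 4.5) [349. 187.]
455 z 46.7 (array([ 488. , -263.1]), 39.4, 10.2, 4.6) [220. 188.]
409 z 46.8 (array([ 491.1, -304.7]), 38.9, 8.8, 4.8) [263. 189.]
486 z 46.5 (array([ 494.8, -346.5]), 40.0, 10.2, 4.3) [305. 188.]
pin
210 z 33.6 (array([ 597. , -183.4]), 12.4, 11.5, 26.5) [142.  65.]
```

View pics/w6.png

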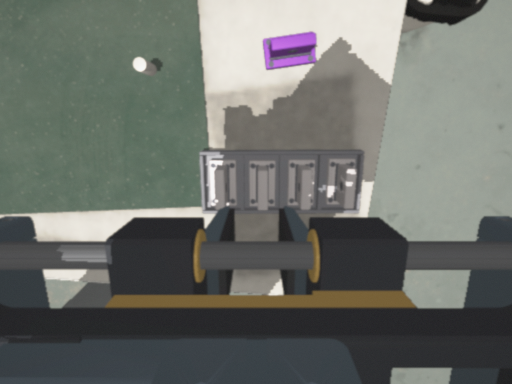

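All four brackets stand upright in the tray. Four ribs show at row 188, with tops at z = 46.5, as they should be. Next the hex key.

>>> send_rows(
  targets=[
    [[0, 0, 0.02, 0.03, 0.1, 0, 0.2], [0, 0, 0.02, 0.068, 0.22, 0, 0.2], [0, 0, 0.02, 0.068, 0.22, 0, 0.2], [0, 0, 0.02, 0.068, 0.22, 0, 0.2], [0, 0, 0.02, 0.068, 0.22, 0, 0.2], [0, 0, 0.02, 0.068, 0.22, -0.05, 0.2], [0, 0, 0.014, 0.068, 0.22, -0.05, 0.2], [0, 0, 0, 0.05, 0.14, -0.05, 0.2], [0, 0, 0, 0.022, 0.052, 0, 0.2], [0, 0, 0, 0, 0, 0, 0.2], [0, 0, 0, 0, 0, 0, 0.2], [0, 0, 0, 0, 0, 0, 0.2]],
  ],
)

```text
time_s: 31.3
ee_pos: [589.7, 22.8, 121.5]
ee_rot: [180.0, 0.0, 16.7]
force: [-0.1, -0.4, -0.7]
gripper_width: 36.5
gripper_force: 0.0
```

```bash
python3 m.py 7.5 20 535 650 -40 60; python3 -c "
from h import *
z=np.load('last.npz');save('w7',z['im'])"
```

```text
[589.7  22.8 121.5] [1.79972773e+02 1.84801412e-02 1.67070351e+01]
710 z 10.9 (array([586.7,  20.8]), 76.7, 25.6, 34.4) [258. 196.]
```

View pics/w7.png

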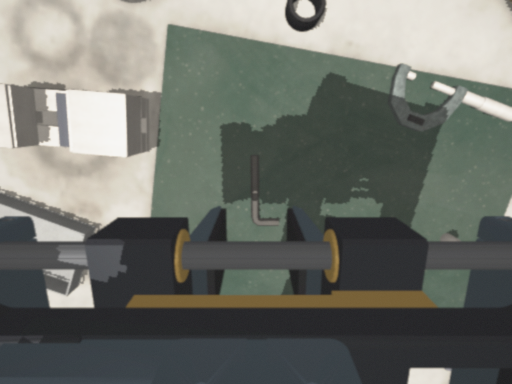

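The picture shows the key's arm vertical at column 255, rows 155–222, between the fingers and in line with them.

>>> send_rows(
  targets=[
    [[0, 0, 0, 0, 0.004, -0.2, 0.2], [0, 0, 0, 0, 0, -0.2, 0.2], [0, 0, 0, 0, 0, -0.1, 0.2], [0, 0, 0, 0, 0, -0.05, 0.2], [0, 0, 0, 0, 0, -0.03, 0.2], [0, 0, 0, 0, 0, 0, 0.2], [0, 0, 0, 0, 0, 0, 1], [0, 0, 0, 0, 0, 0, 1], [0, 0, 0, 0, 0, 0, 1], [0, 0, 0, 0, 0, 0, 1], [0, 0, 0, 0, 0, 0, 1], [0, 0, 0, 0, 0, 0, 1]],
  ],
)

```text
time_s: 32.55
ee_pos: [590.5, 25.0, 5.9]
ee_rot: [180.0, -0.1, 16.8]
force: [-1.1, -0.7, 5.5]
gripper_width: 6.9
gripper_force: 35.0
```

Run:
```python
from h import *
for f in["w2.npz","w3.npz","w5.npz"]:
    z=np.load(f); comps(z["P"],z["D"],13,32,(415,530,160,300),60)
```

```text
1201 z 21.4 (array([471. , 230.4]), 110.2, 75.6, 84.5) [142. 151.]
1086 z 21.4 (array([471. , 230.4]), 110.4, 75.8, 84.3) [142. 165.]
1413 z 20.5 (array([470.2, 223.6]), 98.9, 76.1, 84.5) [ 60. 176.]
```

>>> send_rows(
  targets=[
    [[0, 0, 0, 0, 0, 0.1, 1], [0, 0, 0, 0, 0, 0.2, 1], [0, 0, 0, 0, 0, 0.2, 1], [0, 0, 0, 0, 0, 0.1, 1]],
  ],
)

```text
time_s: 32.95
ee_pos: [591.6, 25.1, 128.7]
ee_rot: [179.9, -0.3, 16.8]
force: [0.4, -0.6, 0.4]
gripper_width: 7.0
gripper_force: 35.0
```

>>> send_rows(
  targets=[
    [[0, 0, 0.094, -0.0797, 0.1289, 0, 1], [0, 0, 0.094, -0.0797, 0.1289, 0, 1], [0, 0, 0.094, -0.0797, 0.1289, 0, 1], [0, 0, 0.094, -0.0797, 0.1289, 0, 1], [0, 0, 0.094, -0.0797, 0.1289, 0, 1], [0, 0, 0.094, -0.0797, 0.1289, 0, 1], [0, 0, 0.094, -0.0797, 0.1289, 0, 1], [0, 0, 0.094, -0.0797, 0.1289, 0, 1], [0, 0, 0, 0, 0, 0, 1], [0, 0, 0, 0, 0, 0, 1], [0, 0, 0, 0, 0, -0.1, 1], [0, 0, 0, 0, 0, -0.1, 1]],
  ],
)

```text
time_s: 34.15
ee_pos: [463.7, 230.6, 85.3]
ee_rot: [179.9, -0.0, 84.3]
force: [0.3, -0.2, 0.3]
gripper_width: 6.7
gripper_force: 35.0
```

```bash
python3 m.py 13 32 410 530 160 300; python3 -c "
from h import *
z=np.load('last.npz');save('w8',z['im'])"
```

```text
[463.7 230.6  85.3] [ 1.79882435e+02 -4.04323299e-02  8.43395324e+01]
932 z 22.4 (array([472.9, 251.4]), 75.3, 67.5, -5.6) [267. 165.]
```

View pics/w8.png

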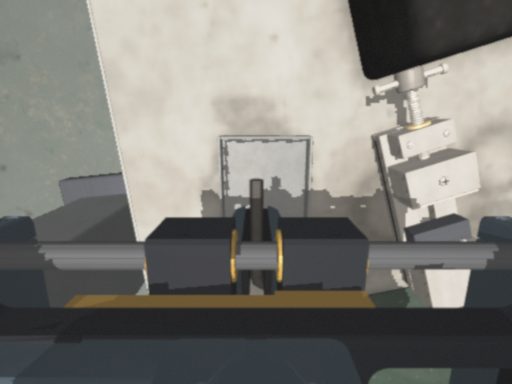

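The key is held at column 256 over the tray, which spans columns 221–311 and extends on to larger rows.

>>> send_rows(
  targets=[
    [[0, 0, 0, 0, 0, -0.1, 1], [0, 0, 0, 0, 0, -0.12, 1], [0, 0, 0, 0, 0, -0.1, 1], [0, 0, 0, 0, 0, -0.05, 1], [0, 0, 0, 0, 0, -0.025, 1], [0, 0, 0, 0, 0, 0, 1], [0, 0, 0, 0, 0, 0, 0.6], [0, 0, 0, 0, 0, 0, 0.6], [0, 0, 0, 0, 0, 0, 0.6], [0, 0, 0, 0, 0, 0.1, 0.6], [0, 0, 0, 0, 0, 0.2, 0.6], [0, 0, 0, 0, 0, 0.2, 0.6]],
  ],
)

```text
time_s: 35.4
ee_pos: [462.1, 231.0, 107.4]
ee_rot: [-179.9, 0.0, 84.5]
force: [1.3, 0.7, -0.6]
gripper_width: 18.4
gripper_force: 0.0
```

>>> send_rows(
  targets=[
    [[0, 0, -0.0909, 0.0611, -0.188, 0.02, 0.3], [0, 0, -0.0909, 0.0611, -0.188, 0.02, 0.3], [0, 0, -0.0909, 0.0611, -0.188, 0, 0.3], [0, 0, -0.0909, 0.0611, -0.188, 0, 0.3], [0, 0, -0.0909, 0.0611, -0.188, 0, 0.3], [0, 0, -0.0909, 0.0611, -0.188, 0, 0.3], [0, 0, -0.0909, 0.0611, -0.188, 0, 0.3], [0, 0, -0.0909, 0.0611, -0.188, 0, 0.3], [0, 0, -0.0909, 0.0611, -0.188, 0, 0.3], [0, 0, -0.0909, 0.0611, -0.188, 0, 0.3], [0, 0, -0.0909, 0.0611, -0.188, 0, 0.3], [0, 0, 0, 0, 0, 0, 0.3]],
  ],
)

```text
time_s: 36.6
ee_pos: [598.5, -186.9, 114.6]
ee_rot: [179.9, -0.2, -5.8]
force: [-0.9, 0.1, -0.2]
gripper_width: 31.5
gripper_force: 0.0
```

>>> send_rows(
  targets=[
    [[0, 0, 0, 0, 0, 0, 0.3], [0, 0, 0, 0, 0, 0, 0.3]],
  ],
)

```text
time_s: 36.8
ee_pos: [596.5, -181.3, 114.3]
ee_rot: [-180.0, 0.0, -5.4]
force: [0.6, 0.3, -0.3]
gripper_width: 31.8
gripper_force: 0.0
```

```bash
python3 m.py 24 40 540 650 -240 -120
```

```text
[ 596.5 -181.3  114.3] [-1.79969624e+02  4.85740409e-02 -5.43339530e+00]
172 z 34.1 (array([ 597.2, -182.9]), 11.8, 11.4, 85.5) [258. 197.]
```

>>> send_rows(
  targets=[
    [[0, 0, 0, 0.003, -0.005, -0.2, 0.3], [0, 0, 0, 0, 0, -0.16, 0.3], [0, 0, 0, 0, 0, -0.08, 0.3], [0, 0, 0, 0, 0, -0.05, 0.3], [0, 0, 0, 0, 0, -0.02, 0.3], [0, 0, 0, 0, 0, 0, 0.3], [0, 0, 0, 0, 0, 0, 1], [0, 0, 0, 0, 0, 0, 1], [0, 0, 0, 0, 0, 0, 1], [0, 0, 0, 0, 0, 0, 1], [0, 0, 0, 0, 0, 0, 1], [0, 0, 0, 0, 0, 0, 1]],
  ],
)

```text
time_s: 38.05
ee_pos: [598.1, -183.6, 13.1]
ee_rot: [180.0, -0.1, -5.5]
force: [-0.6, 0.2, 5.1]
gripper_width: 11.2
gripper_force: 35.0
```

>>> send_rows(
  targets=[
    [[0, 0, 0, 0, 0, 0.1, 1], [0, 0, 0, 0, 0, 0.2, 1], [0, 0, 0, -0.02, 0.08, 0.2, 1], [0, 0, 0, -0.055, 0.21, 0, 1], [0, 0, 0, -0.055, 0.21, 0, 1], [0, 0, 0, -0.055, 0.21, 0, 1], [0, 0, 0, -0.055, 0.21, 0, 1], [0, 0, 0, -0.055, 0.21, 0, 1], [0, 0, 0, -0.055, 0.21, 0, 1], [0, 0, 0, -0.055, 0.21, 0, 1], [0, 0, 0, -0.055, 0.21, 0, 1], [0, 0, 0, -0.055, 0.21, 0, 1]],
  ],
)

```text
time_s: 39.25
ee_pos: [493.7, 212.1, 112.0]
ee_rot: [180.0, 0.0, -5.5]
force: [1.3, 0.4, 0.2]
gripper_width: 10.5
gripper_force: 35.0
```

>>> send_rows(
  targets=[
    [[0, 0, 0, -0.0475, 0.13, 0, 1], [0, 0, 0, 0, 0.0535, 0, 1], [0, 0, 0, 0, 0, 0, 1], [0, 0, 0, 0, 0, 0, 1], [0, 0, 0, 0, 0, 0, 1]],
  ],
)

```text
time_s: 39.75
ee_pos: [485.5, 246.0, 112.2]
ee_rot: [180.0, 0.0, -5.6]
force: [0.3, -0.5, 0.3]
gripper_width: 11.0
gripper_force: 35.0
```

```bash
python3 m.py 13 32 410 530 160 300; python3 -c "
from h import *
z=np.load('last.npz');save('w9',z['im'])"
```

```text
[485.5 246.  112.2] [ 1.79959076e+02  1.13786213e-02 -5.60951446e+00]
847 z 22.2 (array([485.3, 228.6]), 109.9, 46.6, 84.2) [278. 181.]
```

View pics/w9.png

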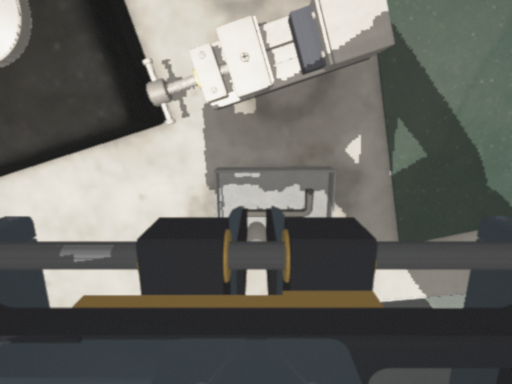

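Run:
```python
from h import *
P=np.load("last.npz")["P"]; c=np.array([471,230.4]);a=np.radians(84.5-90);ex=np.array([np.cos(a),np.sin(a)]);ey=np.array([-ex[1],ex[0]])
for u in(290,298,224,230,308):
    for v in(190,200,206,209,212,215,218): 
        p=P[v,u]; d=p[:2]-c; print(u,v,(d@ex).round(1),(d@ey).round(1),p[2].round(1))
```

```text
290 190 14.0 -16.8 2.4
290 200 4.1 -16.9 3.4
290 206 -2.3 -17.2 2.4
290 209 -3.8 -16.6 7.9
290 212 -6.2 -16.4 10.0
290 215 -9.0 -16.4 10.8
290 218 51.4 6.1 198.4
298 190 14.1 -24.5 2.9
298 200 3.8 -24.9 2.3
298 206 -2.0 -25.0 3.5
298 209 -3.8 -24.4 8.0
298 212 -6.0 -24.1 10.6
298 215 -9.1 -24.2 10.4
298 218 51.0 3.5 197.3
224 190 14.3 48.0 2.9
224 200 4.1 48.3 2.6
224 206 -2.0 48.5 2.9
224 209 -5.0 48.5 3.1
224 212 -8.1 48.6 3.2
224 215 -11.4 48.7 2.8
224 218 51.5 26.2 198.6
230 190 14.2 42.2 2.2
230 200 4.2 42.3 3.1
230 206 -2.0 42.5 3.1
230 209 -5.0 42.5 3.3
230 212 -7.9 42.5 3.9
230 215 30.7 30.6 131.9
230 218 30.5 30.3 136.3
308 190 16.0 -32.9 10.8
308 200 5.7 -33.6 9.2
308 206 -0.2 -33.7 9.8
308 209 -3.0 -33.7 10.5
308 212 -6.2 -33.9 10.0
308 215 -11.3 -35.2 3.8
308 218 51.4 0.6 198.3
```

The key lies in the tray, with its arm at local x from -12 to -4 and its short arm at column 308. The pin goes to local x = 16, clear of it.

>>> send_rows(
  targets=[
    [[0, 0, 0, 0.015, 0, -0.15, 1], [0, 0, 0, 0, 0, -0.15, 1], [0, 0, 0, 0, 0, -0.1, 1], [0, 0, 0, 0, 0, -0.06, 1], [0, 0, 0, 0, 0, -0.03, 1], [0, 0, 0, 0, 0, -0.01, 1], [0, 0, 0, 0, 0, 0, 1]],
  ],
)

```text
time_s: 40.5
ee_pos: [488.7, 247.4, 12.9]
ee_rot: [-180.0, -0.1, -5.5]
force: [-0.3, 1.0, -0.1]
gripper_width: 10.5
gripper_force: 35.0
```

>>> send_rows(
  targets=[
    [[0, 0, 0, 0, 0, 0, 1], [0, 0, 0, 0, 0, 0, 0.47], [0, 0, 0, 0, 0, 0, 0.47], [0, 0, 0, 0, 0, 0, 0.47], [0, 0, 0, 0, 0, 0, 0.47], [0, 0, 0, 0, 0, 0.1, 0.47], [0, 0, 0, 0, 0, 0.2, 0.47], [0, 0, 0, 0, 0, 0.2, 0.47], [0, 0, 0, 0, 0, 0.2, 0.47], [0, 0, 0, 0, 0, 0.1, 0.47], [0, 0, 0, 0, 0, 0, 0.47]],
  ],
)

```text
time_s: 41.6
ee_pos: [490.0, 248.2, 175.8]
ee_rot: [-179.8, -0.4, -5.5]
force: [0.4, -0.7, -0.7]
gripper_width: 24.2
gripper_force: 0.0
```

>>> send_rows(
  targets=[
    [[0, 0, 0.0915, 0.0456, -0.0015, 0, -1], [0, 0, 0.0915, 0.0456, -0.0015, 0, -1], [0, 0, 0.0915, 0.0456, -0.0015, 0, -1], [0, 0, 0.0915, 0.0456, -0.0015, 0, -1], [0, 0, 0.0915, 0.0456, -0.0015, 0, -1], [0, 0, 0.0915, 0.0456, -0.0015, 0, -1], [0, 0, 0.0915, 0.0456, -0.0015, 0, -1], [0, 0, 0.0915, 0.0456, -0.0015, 0, -1], [0, 0, 0.0915, 0.0456, -0.0015, 0, -1], [0, 0, 0.0915, 0.0456, -0.0015, 0, -1], [0, 0, 0.0915, 0.0456, -0.0015, 0, -1], [0, 0, 0.0915, 0.0456, -0.0015, 0, -1]],
  ],
)

```text
time_s: 42.8
ee_pos: [597.0, 243.4, 170.0]
ee_rot: [-179.8, 0.1, 93.6]
force: [-0.0, 0.1, 0.1]
gripper_width: 90.9
gripper_force: 0.0
```

>>> send_rows(
  targets=[
    [[0, 0, 0.0908, 0, 0, 0, -1], [0, 0, 0, 0, 0, 0, -1], [0, 0, 0, 0, 0, 0, -1], [0, 0, 0, 0, 0, 0, -1]],
  ],
)

```text
time_s: 43.2
ee_pos: [597.1, 243.6, 171.6]
ee_rot: [-179.9, 0.0, 101.4]
force: [0.2, -0.4, 0.4]
gripper_width: 91.0
gripper_force: 0.0
```

```bash
python3 m.py 47 58 540 680 80 300;python3 -c "
from h import *
z=np.load('last.npz');save('w10',z['im'])"
```

```text
[597.1 243.6 171.6] [-1.79931046e+02  1.04621458e-02  1.01367664e+02]
1404 z 52.5 (array([598.4, 242.7]), 49.7, 29.5, 12.0) [258. 189.]
582 z 52.6 (array([618.8, 148.1]), 48.5, 16.9, 12.8) [259. 276.]
```

View pics/w10.png

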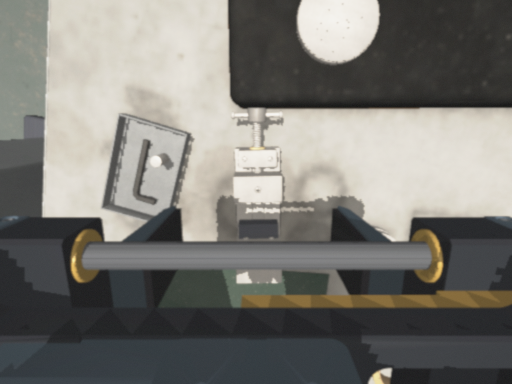

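The key (145,170) and the pin (156,161) are both in the parts tray. The jaw at (258,189) is open and in line with the gripper, so I close it now.

>>> send_rows(
  targets=[
    [[0, 0, 0, 0.005, 0, -0.2, -1], [0, 0, 0, 0, 0, -0.2, -1], [0, 0, 0, 0, 0, -0.17, -1], [0, 0, 0, 0, 0, -0.1, -1], [0, 0, 0, 0, 0, -0.04, -1], [0, 0, 0, 0, 0, 0, 0.2], [0, 0, 0, 0, 0, 0, 0.2], [0, 0, 0, 0, 0, 0, 0.2], [0, 0, 0, 0, 0, 0, 0.2], [0, 0, 0, 0, 0, 0, 0.2], [0, 0, 0, 0, 0, 0, 0.2], [0, 0, 0, 0, 0, 0, 0.2]],
  ],
  grip_force=20,
)

```text
time_s: 44.45
ee_pos: [598.2, 243.7, 31.0]
ee_rot: [-180.0, 0.0, 101.5]
force: [-3.3, -0.8, 4.4]
gripper_width: 49.9
gripper_force: 20.0
```

>>> send_rows(
  targets=[
    [[0, 0, 0, 0.005, -0.0235, 0, 0.2], [0, 0, 0, 0.005, -0.0235, 0, 0.2], [0, 0, 0, 0.005, -0.0235, 0, 0.2], [0, 0, 0, 0.005, -0.0235, 0, 0.2], [0, 0, 0, 0.005, -0.0235, 0, 0.2], [0, 0, 0, 0.004, -0.0225, 0, 0.2], [0, 0, 0, 0, 0, 0, 0.2], [0, 0, 0, 0, 0, 0, 0.2], [0, 0, 0, 0, 0, 0, 0.2]],
  ],
)

```text
time_s: 45.35
ee_pos: [604.2, 215.9, 31.0]
ee_rot: [180.0, -0.0, 101.5]
force: [-2.2, 1.7, 5.7]
gripper_width: 49.7
gripper_force: 20.0
```

>>> send_rows(
  targets=[
    [[0, 0, 0, 0.001, -0.006, 0, 0.2], [0, 0, 0, 0, 0, 0, 0.2], [0, 0, 0, 0, 0, 0, -1], [0, 0, 0, 0, 0, 0, -1], [0, 0, 0, 0, 0, 0, -1], [0, 0, 0, 0, 0, 0, -1], [0, 0, 0, 0, 0, 0.15, -1], [0, 0, 0, 0, 0, 0.2, -1], [0, 0, 0, 0, 0, 0.2, -1], [0, 0, 0, 0, 0, 0.2, -1], [0, 0, 0, 0, 0, 0.2, -1], [0, 0, 0, 0, 0, 0, -1]],
  ],
)

```text
time_s: 46.55
ee_pos: [607.7, 215.4, 227.2]
ee_rot: [179.3, -0.1, 101.5]
force: [0.7, -0.1, 0.4]
gripper_width: 91.3
gripper_force: 0.0
```

Run:
```python
from h import *
s=env.state();print(s["ee_pos"],s["time_s"])
C=cam("wrist");im,D=optics.grab_frame("wrist");P=cloud(C,D)
b=(540,680,80,300);comps(P,D,47,58,b);print("bar");comps(P,D,33,41,b)
im,D=optics.grab_frame("side");save("side2",cv2.resize(im,(800,600)))
P=cloud(cam("side"),D);comps(P,D,30,60,(380,700,-440,120),20)
```

```text
[607.69195303 215.36710457 227.19162396] 46.55
1020 z 52.6 (array([604.2, 214.7]), 49.1, 29.7, 11.9) [252. 178.]
1472 z 52.5 (array([615.3, 163.1]), 49.2, 47.7, 12.0) [252. 220.]
bar
112 z 35.6 (array([588.2, 291.4]), 18.3, 14.3, -78.7) [251. 112.]
31 z 35.2 (array([594.6, 260.5]), 7.1, 6.4, 25.4) [251. 138.]
18 z 39.6 (array([588. , 226.2]), 21.0, 0.3, 11.9) [240. 165.]
321 z 38.9 (array([609.8, 191.5]), 47.0, 11.5, 11.7) [252. 195.]
165 z 43.1 (array([ 488.8, -262.8]), 39.6, 13.1, 3.9) [207. 257.]
174 z 43.1 (array([ 491.9, -305.4]), 39.5, 11.0, 5.9) [207. 272.]
115 z 41.5 (array([ 625.8, -321. ]), 40.1, 10.4, -77.5) [274. 278.]
188 z 43.5 (array([ 492.1, -345.6]), 38.8, 12.5, 2.1) [206. 288.]
213 z 43.7 (array([ 500.3, -389.5]), 39.9, 11.8, 7.4) [209. 306.]
```

View pics/side2.png

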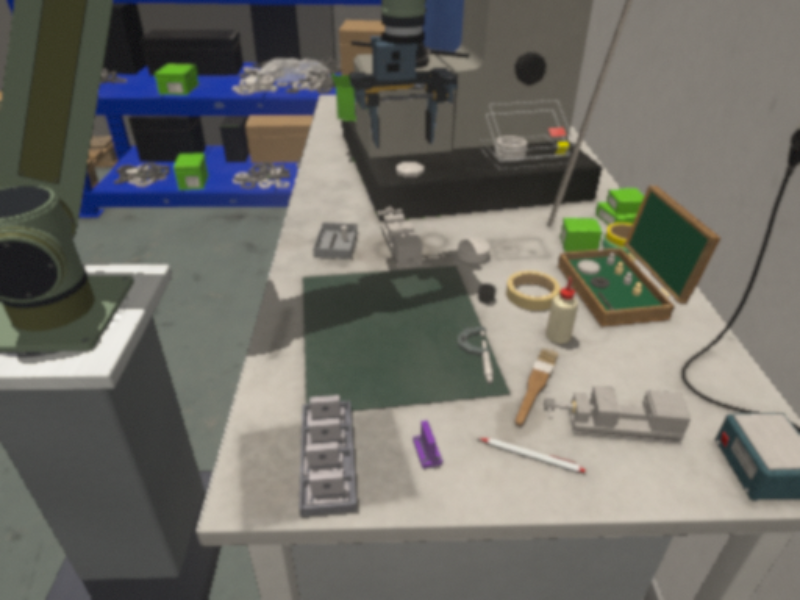

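The side view shows the mat cleared and four brackets in the tray at (327,455). The bystanders are untouched, and the jaw moved 28.6 mm to shut on the bar.

```bash
python3 -c "
from workcell import env
print(env.job_done())"
```

```text
the job is handed in; nothing more can be done
None
```

The job is handed in (no verdict was returned): all four brackets are in the divided tray, the pin and hex key are in the parts tray, the vice is empty with its jaw closed on the support bar, and the other things were left alone.

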